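# Turn the leaf of the shaping guide

### The job

The shaping guide on the table is a small flip book whose stiff white leaf stands ajar over one half, green picture up. Using only the fingertips or the outside of the fingers, without gripping the leaf, gently turn it over its spine until it lies flat on the other half with the purple cake picture up, then let go. Do not lift or push the guide away, and leave the cakes and the stamp beside it alone.

Things in the scene. Friction and masses are not known exactly. Their poses are not given: they have to be found in the camera images.
- guide: The shaping guide: loose, heavy (1.2 kg) wooden board 110 mm (its x, along the spine) by 260 mm (its y) by 8 mm; page tops at z 10 mm. Origin: centre of its underside. The spine runs along its x across the middle. The leaf starts over the -y half, must end on the +y half. Two fixed spice jars 105 mm tall stand near x 0.34, y -0.21 and x 0.39, y -0.17; a scale stands beyond y 0.02.
- spine (a point): Midpoint of the leaf's hinge axis: 12.5 mm above the guide's origin. The hinge axis is the guide's x axis.
- leaf_tab (a point): Middle of the outer end of the orange tab on the leaf's free edge, 125 mm from the hinge axis, in the leaf's mid-plane. The leaf is a rigid white plate 96 mm along the spine, 4 mm thick, from the spine to 110 mm out; the tab (36 mm wide, 4 mm thick, in the middle) sticks out 15 mm farther. At the ends of the turn the leaf lies level with its mid-plane 12.5 mm above the table.
- leaf (a joint): Turn of the leaf about the spine, rad: 0 flat on the guide's -y half (green picture up), 1.57 upright, 3.14 flat on the +y half (purple picture up; end stop). It starts ajar at 0.45 to 0.9. The hinge is stiff (0.08 N m friction, about 1 N at the tab) and holds the 60 g leaf wherever it is left: it does not fall by itself and must be pressed all the way down.
- pumpkin_cake: Purple persimmon-shaped cake with a green leaf on top, 50x46x40 mm, loose, close beside the guide on its near or far side. Origin: centre of its underside.
- green_cake: Dark green oval cake, 40x55x25 mm, loose, close beside the guide on its near or far side. Origin: centre of its underside.
- stamp: White plunger stamp, 46 mm across, 43 mm high, loose, beyond the far side of the guide. Origin: centre of its underside.

How it is judged (in metres and radians):
On the way:
1. the leaf is raised past upright (value of joint leaf above 1.6 rad), for 0.05 s.
At the end, for the whole second after the job is handed in: The leaf lies flat on the guide's other half (joint over 3.06 rad, within 5 degrees of flat) and at rest; the guide lies flat within 20 mm of its start; the cakes and stamp are within 15 mm of their starts (value of joint leaf above 3.06 rad and velocity of joint leaf below 0.05 rad/s and distance of guide from where it was at the start of the episode below 0.02 m and angle between guide's own z axis and vertical below 0.03 rad and distance of each of pumpkin_cake, green_cake, stamp from where it was at the start of the episode below 0.015 m); the robot touches nothing.
It fails at once if the leaf was gripped or pressed hard (over 30 N in all) (contact force between the fingers and leaf above 30 N).
It fails at once if the leaf was flung over (faster than 6 rad/s) (velocity of joint leaf above 6 rad/s).
It fails at once if the guide was pushed away by more than 20 mm (distance of guide from where it was at the start of the episode above 0.02 m).
It fails at once if the guide was lifted or tipped (height (world z) of guide above 0.008 m or angle between guide's own z axis and vertical above 0.08 rad).
It fails at once if a cake or the stamp beside the guide was disturbed by more than 15 mm (distance of any of pumpkin_cake, green_cake, stamp from where it was at the start of the episode above 0.015 m).
It also fails if it takes over 40 s, if anything falls off the work surface, if the arm or the gripper's body presses on something with over 40 N, if the wrist force passes 120 N, or if a joint passes its speed limit or range.

### The arm

A 6-joint arm with a two-finger parallel gripper is mounted at the origin on the work surface; the furniture and walls round the work are solid. World frame = base frame: x ahead of the robot, y to its left, z up, the work surface at z = 0. Lengths are in mm, angles in degrees, forces in N, time in s.
With the tool pointing down it reaches from about 300 to 850 mm from the base axis. Payload 4.2 kg.
Tool frame: the origin (TCP) lies midway between the tips of the shut fingers; the grasp point (between the pads) lies pinch_z behind it (pinch_z is the distance from the TCP to the grasp point, in mm); z points along the fingers, y is the line along which they close (so a half turn about z gives the same grasp; the last joint's range is limited). The gripper opens to 91 mm and grips with 3 to 60 N. Pads are 32 mm wide; open, the fingers measure 118 mm over their backs; the gripper's body (76 mm by 178 mm) begins 60 mm behind the grasp point.
Start: joints at [74.083, 18.312, 89.639, -0, 72.044, -1.146], TCP at [146.6, 556.014, 213.976] pointing down, gripper open.
Joint ranges: [-177.97, 177.97], [-48.28, 115.42], [12.27, 149.76], [-77.06, 257.06], [2.81, 150.46], [-146.56, 146.56]. Speed limits (degrees/s): [147.25, 147.25, 180, 180, 180, 180].

### API

Orientations are given as [roll, pitch, yaw] about the fixed x, y, z axes, in that order (R = Rz(yaw) Ry(pitch) Rx(roll)).
In Python, from workcell import state, grab_frame, job_done, masks_of, landmark_of, pinch_z gives the robot as it stands. The module is installed in compiled form; this text tells all that it offers.
- The arm moves only by the tool move_arm, never from a script. Its argument "plan" is a list of rows, each an object of numbers: "x", "y", "z": the shift along the tool's x, y, z in mm; "rx", "ry", "rz": the turn, a rotation vector about the tool's x, y, z in rad. A call has 1 to 10 rows; each row shifts and turns the commanded pose from where the row before left it, along the tool's axes as they then stand; what a row does not reach is not made up. A row lasts 1/10 s, in which the tool goes at most 50 mm and 8.59 degrees, less where a joint would pass 70% of its speed; a pose out of reach is approached as far as the arm can. A call is refused whole if a number of a shift passes 50 or a number of a turn 0.15, either way. A call with a gripper value outside its range is refused whole. "grip" is the opening, from 0 (shut) to 1 (fully open), set as the call begins (left out, the last holds). The fingers move at their own pace and stop on an object; "squeeze" is the grip in N (left out, the last holds). Time passes only in rows, so rows that do not move let the fingers close. It gives the time, the measured TCP pose, the force, the opening and the grip force at its end, in the units of the state.
- state(): the state, without advancing time (a new reading comes with each control period).
- grab_frame(name): name is "side" or "top"; returns a dict with "img" (480x640x3 uint8, red, green, blue), "z_map" (480x640 float32, mm along the optical axis (not along the pixel's ray), 0 where there is no reading), "fx", "fy", "cx", "cy" (pixels), "rvec" (rotation vector, rad) and "tvec" (3), from world to camera coordinates, as OpenCV has them. Camera axes: x right, y down, z forward; pixel columns grow to the right and rows downward; lengths in mm; the calibration is good to about 2 mm. A picture is of the moment at which its call begins.
- job_done(): hands the job in; it is judged then, once.
Trained networks look in the newest picture that a camera, given by its name, has taken for a name from the list of things; names that differ only in an ending like _2 or _b are one class to them, and where a whole thing is asked for, a point or a joint stands for the part that bears it (a point fixed in the world has none). Each returns a list of dicts, best first, with "p" (0 to 1); they miss things now and then, are a little off and sometimes report something else, mostly with a low value. They report only what shows in the picture. A call takes as long as a camera call.
- masks_of(camera, label): "pixels" (480x640 bool, what is visible of it) and "box" ([centre column, centre row, width, height] in pixels, round what is visible of it).
- landmark_of(camera, label): "point" ([column, row] in pixels: a listed point, or the origin of a listed thing).
The state is a dict: "time_s": time; "qpos": joint angles; "qvel": joint speeds; "effort": joint torques, N m; "ee_pos": TCP position; "ee_rot": TCP orientation; "force": force on the tool from outside, world axes, zero at the start; "torque": the same for the moment, N m; "gripper_width": finger opening in mm; "gripper_force": force on a finger pad.
Only numpy, scipy, OpenCV 4.12 (cv2) and the standard library are available. Lean on these libraries where they do the work, as an engineer would, in place of code of your own. Each camera call takes 0.05 s, during which the arm holds its last target. There are 200 camera calls.

## Working session

There is one attempt and no reset: what is moved stays moved. The work goes in short steps, Python scripts to look and compute and a tool call to move; the robot and the scene stay as the last step left them, time stands still between calls to the robot, and variables do not carry over. Pictures are saved under pics/ and viewed, at most 10 in all, crops included, and the job is handed in when it is done.

Besides the shell and the picture viewer there is one more tool, called after "Emit:" as a command line: name --argument value ..., lists and objects as JSON in quotes. move_arm: Moves the arm, as the interface text tells. Its arguments: {"type":"object","properties":{"plan":{"type":"array","items":{"type":"object","properties":{"x":{"type":"number"},"y":{"type":"number"},"z":{"type":"number"},"rx":{"type":"number"},"ry":{"type":"number"},"rz":{"type":"number"}}}},"grip":{"type":"number"},"squeeze":{"type":"number"}},"required":["plan"]}

```bash
mkdir -p pics
cat > h.py <<'E'
import numpy as np, cv2
from workcell import *
def world(f,u,v,d=None):
    R=cv2.Rodrigues(np.array(f['rvec'],float))[0];t=np.array(f['tvec'],float).ravel()
    u=np.asarray(u,float);v=np.asarray(v,float)
    if d is None:d=f['z_map'][v.astype(int),u.astype(int)]
    p=np.stack([(u-f['cx'])/f['fx']*d,(v-f['cy'])/f['fy']*d,d+0*u],-1)
    return (p-t)@R
E
python3 - <<'E'
from h import *
print(state()['ee_pos'],state()['ee_rot'],pinch_z, state()['time_s'])
for c in('top','side'):
    f=grab_frame(c);cv2.imwrite(f'pics/{c}0.png',f['img'][:,:,::-1])
    for n in('spine','leaf_tab','guide','pumpkin_cake','green_cake','stamp'):
        for l in landmark_of(c,n)[:2]:
            u,v=l['point'];print(c,n,round(l['p'],2),np.round([u,v]),world(f,u,v).round(0))
    for n in('leaf','guide','pumpkin_cake','green_cake','stamp'):
        for m in masks_of(c,n)[:1]:
            v,u=np.nonzero(m['pixels'] & (f['z_map']>0));P=world(f,u,v)
            print(c,'mask',n,round(m['p'],2),m['box'],np.percentile(P,[1,50,99],axis=0).round(0).tolist())
print(state()['time_s'])
E
```

```text
[146.45550466 555.50952147 213.10669582] [-1.79897138e+02  9.45735945e-05  1.65231948e+02] 18.8 0.0
top spine 0.91 [285. 265.] [ 514. -137.   17.]
top leaf_tab 0.94 [349. 289.] [ 484. -229.   93.]
top guide 0.72 [285. 268.] [ 511. -137.   16.]
top guide 0.65 [290. 265.] [ 515. -144.   19.]
top pumpkin_cake 0.93 [240. 314.] [441. -75.  31.]
top green_cake 0.61 [369. 224.] [ 577. -258.   24.]
top mask leaf 0.76 [312.2, 277.6, 84.4, 82.7] [[449.0, -229.0, 9.0], [498.0, -183.0, 57.0], [551.0, -129.0, 96.0]]
top mask guide 0.71 [285.6, 268.6, 190.7, 127.3] [[433.0, -267.0, 2.0], [514.0, -141.0, 10.0], [596.0, -12.0, 93.0]]
top mask pumpkin_cake 0.87 [240.1, 316.5, 31.2, 29.7] [[419.0, -91.0, 17.0], [442.0, -72.0, 30.0], [463.0, -52.0, 39.0]]
top mask green_cake 0.93 [369.9, 226.6, 35.1, 26.7] [[556.0, -284.0, 10.0], [574.0, -260.0, 20.0], [593.0, -237.0, 26.0]]
top mask stamp 0.69 [309.4, 205.1, 29.0, 26.7] [[586.0, -189.0, 1.0], [603.0, -169.0, 6.0], [627.0, -148.0, 45.0]]
side spine 0.57 [337. 272.] [ 514. -135.    7.]
side leaf_tab 0.79 [364. 208.] [ 484. -222.   96.]
side guide 0.68 [337. 274.] [ 514. -132.    6.]
side pumpkin_cake 0.67 [373. 302.] [438. -51.  26.]
side green_cake 0.69 [320. 234.] [ 569. -234.   16.]
side stamp 0.79 [293. 259.] [ 603. -157.    4.]
side mask leaf 0.65 [352.0, 244.0, 64.7, 70.8] [[449.0, -229.0, 7.0], [496.0, -177.0, 52.0], [551.0, -128.0, 94.0]]
side mask guide 0.75 [338.4, 267.6, 115.4, 123.9] [[434.0, -235.0, 3.0], [511.0, -139.0, 10.0], [587.0, -6.0, 91.0]]
side mask pumpkin_cake 0.65 [373.4, 301.8, 29.3, 31.4] [[418.0, -115.0, -0.0], [439.0, -58.0, 26.0], [463.0, -46.0, 37.0]]
side mask green_cake 0.75 [318.9, 229.9, 18.1, 16.8] [[558.0, -275.0, 3.0], [572.0, -243.0, 17.0], [590.0, -231.0, 24.0]]
side mask stamp 0.84 [293.5, 251.4, 27.0, 27.2] [[583.0, -189.0, -1.0], [604.0, -161.0, 5.0], [628.0, -145.0, 43.0]]
1.2
```

View pics/top0.png

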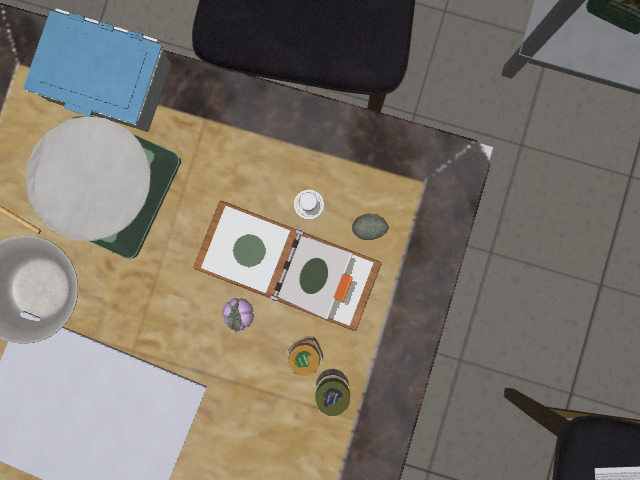

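View pics/side0.png

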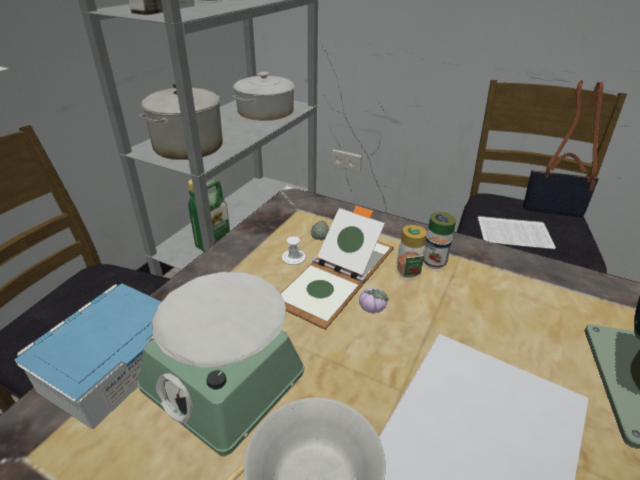

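Run:
```python
from h import *
f=grab_frame('top')
m=masks_of('top','guide')[0]['pixels']|masks_of('top','leaf')[0]['pixels']
v,u=np.nonzero(m&(f['z_map']>0));P=world(f,u,v)
Q=P[(P[:,2]>7)&(P[:,2]<14)]
r=cv2.minAreaRect(Q[:,:2].astype(np.float32));print('guide rect',r)
L=P[P[:,2]>25];c=L.mean(0);n=np.linalg.svd(L-c)[2][2];n*=np.sign(n[2]);print('leaf normal',n,c,'angle',np.arccos(n[2]))
h=np.array([-n[0],-n[1]])/np.hypot(*n[:2]);print('leaf dir horiz (spine->tab)',-h if 0 else h,np.degrees(np.arctan2(h[1],h[0])))
# obstacles: heights on grid, y from -330..130
v,u=np.nonzero(f['z_map']>0);P=world(f,u,v)
G=np.zeros((26,22),int)
for x,y,z in P:
    i=int((y+360)//20);j=int((x-300)//20)
    if 0<=i<26 and 0<=j<22:G[i,j]=max(G[i,j],z)
for i in range(26):print(-360+20*i,*['%3d'%g for g in G[i]])
```

```text
Traceback (most recent call last):
IndexError: list index out of range
```

Top view: the guide is centred at about (287,265). The leaf is raised on its right half with the orange tab at (344,289). The cakes are at (238,314) and (370,226), the stamp at (309,204), the jars at (304,358) and (333,395). The side view agrees, with the tab at (363,211).

Run:
```python
from h import *
f=grab_frame('top')
v,u=np.nonzero(f['z_map']>0);A=world(f,u,v)
a=[x for n in('guide','leaf') for x in masks_of('top',n)[:1]]
print([x['p'] for x in a])
m=np.any([x['pixels'] for x in a],0)
v,u=np.nonzero(m&(f['z_map']>0));P=world(f,u,v)
Q=P[(P[:,2]>6)&(P[:,2]<14)]
r=cv2.minAreaRect(Q[:,:2].astype(np.float32));print('guide rect',r, cv2.boxPoints(r).round(0).tolist())
L=P[P[:,2]>30];c=L.mean(0);n=np.linalg.svd(L-c)[2][2];n*=np.sign(n[2]);print('leaf normal',n,c,'angle',np.arccos(n[2]))
h=-n[:2]/np.hypot(*n[:2]);print('leaf dir',h,np.degrees(np.arctan2(h[1],h[0])),'max z',L[:,2].max())
G=np.zeros((26,22),int)
for x,y,z in A:
    i=int((y+360)//20);j=int((x-300)//20)
    if 0<=i<26 and 0<=j<22:G[i,j]=max(G[i,j],z)
print('    ',*['%3d'%(300+20*j) for j in range(22)])
for i in range(26):print('%4d'%(-360+20*i),*['%3d'%g for g in G[i]])
```

```text
[0.94, 0.6]
guide rect ((514.6673583984375, -138.9355010986328), (259.0621643066406, 109.63629913330078), 70.48719787597656) [[420.0, -243.0], [523.0, -279.0], [610.0, -35.0], [506.0, 1.0]]
leaf normal [0.22145825 0.62751874 0.74644254] [ 496.98945759 -188.78028526   62.92230816] angle 0.7280963404990842
leaf dir [-0.33279479 -0.94299927] -109.43849580561405 max z 99.20991428110162
     300 320 340 360 380 400 420 440 460 480 500 520 540 560 580 600 620 640 660 680 700 720
-360   0   3   4   4   4   5   4   5   4   3   4   4   4   5   4   4   4   4   5   3   4   3
-340   4   5   4   4   4   3   4   5   5   3   5   5   3   5   4   5   4   4   5   4   4   4
-320   4   4   5   5   3   3   3   4   5   4   4   4   3   5   4   4   4   4   7   5   4   4
-300   4   3   5   4   4   5   5   4   5   5   3   4   4  22  18   5   4   5   5   5   5   3
-280   5   6   3   4   4   4   5   3  10  10  12  12  16  25  25   3   5   4   4   5   4   4
-260   5   5   4   4   5   4  12  11  13  13  14  13  18  26  25   4   4   3   4   4   4   4
-240   4 109 108 106   4   5  14  13  98  99  96  88  11  21  18
[... 1095 characters left out ...]
4   5   5   4   4   4   6   4   4   3   5   4   3
  20  14  14  13   4   5   4   4   3   4   5   4   4   5   5 127 126 126 125  69   3   4   4
  40  13  15  14  12   4   4   4   4   4   3   5   4   3 128 127 123 124 126 126  41   3   4
  60  14  14  13  14   4   3   4   4   4   4   5  32 126 125 123 122 122 122 126 127  73  74
  80  13  13  14  14   5   5   4   5   5   5  20 123 125 122 122 123 121 122 123 127  74  74
 100  14  15  14  12  12   4   4   4   4   5  17 126 125 121 121 122 123 122 122 126 124  74
 120  13  14  14  13  13   4   4   3   4   3   4 125 127 121 122 122 122 121 122 125 124  74
 140  14  14  14  14  12  11   4  52  52  52   3  29 126 121 121 121 121 121 123 126  84  74
```

```bash
cat >> h.py <<'E'
from scipy.spatial.transform import Rotation as Ro
C=np.array([514.7,-139.,0]);YAW=70.0
gy=np.array([np.cos(np.radians(YAW)),np.sin(np.radians(YAW)),0])
def sz(s,z): return np.r_[(C+s*gy)[:2],z]
def rows(wps,rt=None):   # wps: (pos, yaw) world, tool down; prints rounded tool-frame rows
    s=state();p=np.array(s['ee_pos']);R=Ro.from_euler('xyz',s['ee_rot'],degrees=True)
    for q,yaw in wps:
        T=Ro.from_euler('xyz',[180,0,yaw],degrees=True)
        d=np.round(R.inv().apply(q-p)).astype(int);w=np.round((R.inv()*T).as_rotvec(),3)
        print('{"x":%d,"y":%d,"z":%d,"rx":%g,"ry":%g,"rz":%g}'%(*d,*w))
        p=p+R.apply(d);R=R*Ro.from_rotvec(w)
    print('end',p.round(),R.as_euler('xyz',degrees=True).round(1))
E
python3 - <<'E'
from h import *
s=state();p=np.array(s['ee_pos']);g=sz(-140,180)
a0,r0=np.arctan2(p[1],p[0]),np.hypot(*p[:2]);a1,r1=np.arctan2(g[1],g[0]),np.hypot(*g[:2])
N=22;rows([(np.array([(r0+(r1-r0)*t)*np.cos(a0+(a1-a0)*t),(r0+(r1-r0)*t)*np.sin(a0+(a1-a0)*t),p[2]+(g[2]-p[2])*max(0,t*3-2)]),165.2+(YAW-165.2)*t) for t in np.arange(1,N+1)/N])
E
```

```text
{"x":-48,"y":-4,"z":0,"rx":0,"ry":0,"rz":0.076}
{"x":-48,"y":-4,"z":0,"rx":0,"ry":0,"rz":0.076}
{"x":-47,"y":-4,"z":0,"rx":0,"ry":0,"rz":0.075}
{"x":-47,"y":-5,"z":0,"rx":0,"ry":-0,"rz":0.076}
{"x":-48,"y":-5,"z":0,"rx":0,"ry":-0,"rz":0.075}
{"x":-47,"y":-5,"z":0,"rx":0,"ry":-0,"rz":0.076}
{"x":-46,"y":-6,"z":0,"rx":0,"ry":-0,"rz":0.075}
{"x":-47,"y":-6,"z":0,"rx":0,"ry":-0,"rz":0.076}
{"x":-46,"y":-7,"z":0,"rx":0,"ry":-0,"rz":0.075}
{"x":-47,"y":-7,"z":0,"rx":0,"ry":-0,"rz":0.076}
{"x":-46,"y":-7,"z":0,"rx":0,"ry":-0,"rz":0.075}
{"x":-46,"y":-7,"z":0,"rx":0,"ry":-0,"rz":0.076}
{"x":-45,"y":-8,"z":0,"rx":0,"ry":-0,"rz":0.075}
{"x":-46,"y":-9,"z":0,"rx":0,"ry":-0,"rz":0.076}
{"x":-45,"y":-8,"z":2,"rx":0,"ry":-0,"rz":0.075}
{"x":-45,"y":-9,"z":4,"rx":0,"ry":-0,"rz":0.076}
{"x":-45,"y":-10,"z":5,"rx":0,"ry":-0,"rz":0.075}
{"x":-45,"y":-9,"z":4,"rx":0,"ry":-0,"rz":0.076}
{"x":-44,"y":-10,"z":5,"rx":0,"ry":-0,"rz":0.075}
{"x":-45,"y":-11,"z":5,"rx":0,"ry":-0,"rz":0.076}
{"x":-44,"y":-10,"z":4,"rx":0,"ry":-0,"rz":0.076}
{"x":-43,"y":-11,"z":5,"rx":0,"ry":-0,"rz":0.075}
end [ 467. -270.  180.] [180.  -0.  70.]
```

Emit:
move_arm --plan '[{"x": -48, "y": -4, "rz": 0.076}, {"x": -48, "y": -4, "rz": 0.076}, {"x": -47, "y": -4, "rz": 0.075}, {"x": -47, "y": -5, "rz": 0.076}, {"x": -48, "y": -5, "rz": 0.075}, {"x": -47, "y": -5, "rz": 0.076}, {"x": -46, "y": -6, "rz": 0.075}, {"x": -47, "y": -6, "rz": 0.076}, {"x": -46, "y": -7, "rz": 0.075}, {"x": -47, "y": -7, "rz": 0.076}]' --grip 0 --squeeze 5

```text
schema error: expected keys x, y, z, rx, ry, rz
```

Emit:
move_arm --plan '[{"x": -46, "y": -7, "rz": 0.075}, {"x": -46, "y": -7, "rz": 0.076}, {"x": -45, "y": -8, "rz": 0.075}, {"x": -46, "y": -9, "rz": 0.076}, {"x": -45, "y": -8, "z": 2, "rz": 0.075}, {"x": -45, "y": -9, "z": 4, "rz": 0.076}, {"x": -45, "y": -10, "z": 5, "rz": 0.075}, {"x": -45, "y": -9, "z": 4, "rz": 0.076}, {"x": -44, "y": -10, "z": 5, "rz": 0.075}]'

```text
schema error: expected keys x, y, z, rx, ry, rz
```

Emit:
move_arm --plan '[{"x": -45, "y": -11, "z": 5, "rz": 0.076}, {"x": -44, "y": -10, "z": 4, "rz": 0.076}, {"x": -43, "y": -11, "z": 5, "rz": 0.075}, {}]'

```text
schema error: expected keys x, y, z, rx, ry, rz
```

All keys are required, so I'll resend in full.

Emit:
move_arm --plan '[{"x": -48, "y": -4, "z": 0, "rx": 0, "ry": 0, "rz": 0.076}, {"x": -48, "y": -4, "z": 0, "rx": 0, "ry": 0, "rz": 0.076}, {"x": -47, "y": -4, "z": 0, "rx": 0, "ry": 0, "rz": 0.075}, {"x": -47, "y": -5, "z": 0, "rx": 0, "ry": 0, "rz": 0.076}, {"x": -48, "y": -5, "z": 0, "rx": 0, "ry": 0, "rz": 0.075}, {"x": -47, "y": -5, "z": 0, "rx": 0, "ry": 0, "rz": 0.076}, {"x": -46, "y": -6, "z": 0, "rx": 0, "ry": 0, "rz": 0.075}, {"x": -47, "y": -6, "z": 0, "rx": 0, "ry": 0, "rz": 0.076}, {"x": -46, "y": -7, "z": 0, "rx": 0, "ry": 0, "rz": 0.075}, {"x": -47, "y": -7, "z": 0, "rx": 0, "ry": 0, "rz": 0.076}]' --grip 0 --squeeze 5

```text
time_s: 2.5
ee_pos: [497.4, 254.8, 214.0]
ee_rot: [180.0, -0.0, 121.7]
force: [1.1, 1.4, 0.3]
gripper_width: 14.0
gripper_force: 0.0
```

Emit:
move_arm --plan '[{"x": -46, "y": -7, "z": 0, "rx": 0, "ry": 0, "rz": 0.075}, {"x": -46, "y": -7, "z": 0, "rx": 0, "ry": 0, "rz": 0.076}, {"x": -45, "y": -8, "z": 0, "rx": 0, "ry": 0, "rz": 0.075}, {"x": -46, "y": -9, "z": 0, "rx": 0, "ry": 0, "rz": 0.076}, {"x": -45, "y": -8, "z": 2, "rx": 0, "ry": 0, "rz": 0.075}, {"x": -45, "y": -9, "z": 4, "rx": 0, "ry": 0, "rz": 0.076}, {"x": -45, "y": -10, "z": 5, "rx": 0, "ry": 0, "rz": 0.075}, {"x": -45, "y": -9, "z": 4, "rx": 0, "ry": 0, "rz": 0.076}, {"x": -44, "y": -10, "z": 5, "rx": 0, "ry": 0, "rz": 0.075}]'

```text
time_s: 3.4
ee_pos: [524.4, -149.3, 193.9]
ee_rot: [179.9, 0.0, 82.8]
force: [0.6, 0.3, 0.3]
gripper_width: 0.6
gripper_force: 0.0
```

Emit:
move_arm --plan '[{"x": -45, "y": -11, "z": 5, "rx": 0, "ry": 0, "rz": 0.076}, {"x": -44, "y": -10, "z": 4, "rx": 0, "ry": 0, "rz": 0.076}, {"x": -43, "y": -11, "z": 5, "rx": 0, "ry": 0, "rz": 0.075}, {"x": 0, "y": 0, "z": 0, "rx": 0, "ry": 0, "rz": 0}]'

```text
time_s: 3.8
ee_pos: [464.6, -274.0, 179.3]
ee_rot: [-179.9, 0.1, 69.6]
force: [1.1, 0.5, 0.2]
gripper_width: 0.3
gripper_force: 0.0
```

Run:
```python
from h import *
s=state();print(s['ee_pos'],s['ee_rot'],s['force'],s['time_s'],s['gripper_width'])
f=grab_frame('side');cv2.imwrite('pics/s1.png',f['img'][100:400,180:580,::-1].repeat(2,0).repeat(2,1)[:600,:800])
W=[]
for z in (140,110,82): W.append((sz(-135,z),YAW))
W.append((sz(-118,80),YAW))
for th in np.arange(.72,1.58,.1): W.append((sz(-125*np.cos(th)-16,12.5+125*np.sin(th)-20),YAW))
rows(W)
```

```text
[ 464.56591322 -274.03064102  179.26241744] [-1.79901483e+02  8.98505626e-02  6.96315228e+01] [1.10556876 0.48984473 0.17750308] 3.8 0.2534665806104404
{"x":7,"y":0,"z":40,"rx":-0.001,"ry":-0,"rz":-0.004}
{"x":0,"y":0,"z":30,"rx":0,"ry":-0,"rz":-0}
{"x":0,"y":0,"z":28,"rx":0,"ry":-0,"rz":-0}
{"x":17,"y":0,"z":2,"rx":0,"ry":-0,"rz":-0}
{"x":8,"y":0,"z":5,"rx":0,"ry":-0,"rz":-0}
{"x":8,"y":0,"z":-9,"rx":0,"ry":-0,"rz":-0}
{"x":10,"y":0,"z":-8,"rx":0,"ry":-0,"rz":-0}
{"x":10,"y":0,"z":-7,"rx":0,"ry":-0,"rz":-0}
{"x":11,"y":0,"z":-6,"rx":0,"ry":-0,"rz":-0}
{"x":12,"y":0,"z":-5,"rx":0,"ry":-0,"rz":-0}
{"x":12,"y":0,"z":-4,"rx":0,"ry":-0,"rz":-0}
{"x":12,"y":0,"z":-2,"rx":0,"ry":-0,"rz":-0}
{"x":12,"y":0,"z":-2,"rx":0,"ry":-0,"rz":-0}
end [ 507. -160.  118.] [180.  -0.  70.]
```

View pics/s1.png

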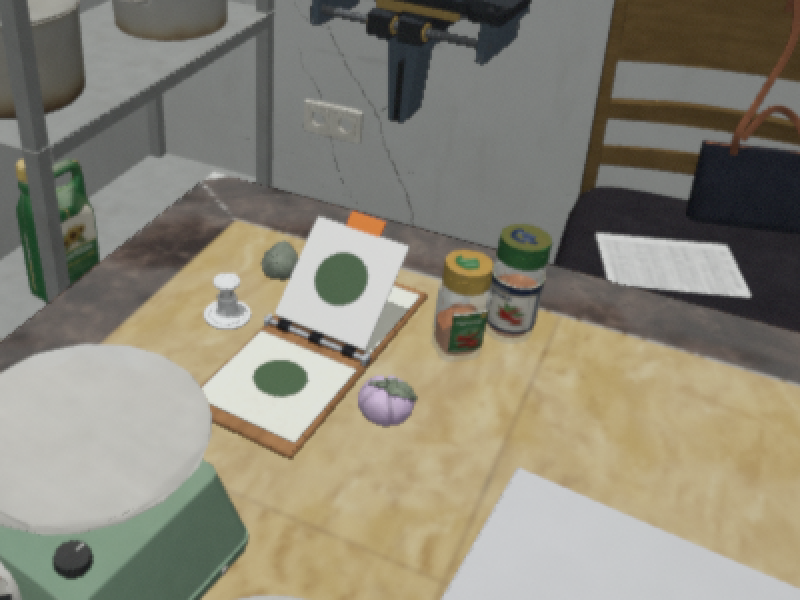

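The shut fingers hang at (400,120), above and beyond the tab at (366,223). I'll go down on the outer side and start pushing.

Emit:
move_arm --plan '[{"x": 7, "y": 0, "z": 40, "rx": 0, "ry": 0, "rz": -0.004}, {"x": 0, "y": 0, "z": 30, "rx": 0, "ry": 0, "rz": 0}, {"x": 0, "y": 0, "z": 28, "rx": 0, "ry": 0, "rz": 0}, {"x": 9, "y": 0, "z": 3, "rx": 0, "ry": 0, "rz": 0}, {"x": 8, "y": 0, "z": 3, "rx": 0, "ry": 0, "rz": 0}, {"x": 8, "y": 0, "z": 0, "rx": 0, "ry": 0, "rz": 0}, {"x": 8, "y": 0, "z": -9, "rx": 0, "ry": 0, "rz": 0}, {"x": 10, "y": 0, "z": -8, "rx": 0, "ry": 0, "rz": 0}, {"x": 10, "y": 0, "z": -7, "rx": 0, "ry": 0, "rz": 0}]'

```text
time_s: 4.75
ee_pos: [488.6, -212.9, 101.7]
ee_rot: [179.9, -0.0, 70.2]
force: [0.1, -0.6, -0.9]
gripper_width: 0.3
gripper_force: 0.3
```

```bash
cat > look.py <<'E'
from h import *
import sys
s=state();print(s['ee_pos'].round(1) if hasattr(s['ee_pos'],'round') else s['ee_pos'],s['force'],s['time_s'])
f=grab_frame('side');cv2.imwrite(f'pics/{sys.argv[1]}.png',f['img'][150:390,220:540,::-1].repeat(2,0).repeat(2,1))
for n in('spine','leaf_tab','guide'):
    for l in landmark_of('side',n)[:1]: print(n,l['p'],world(f,*l['point']).round())
for l in masks_of('side','leaf')[:1]:
    v,u=np.nonzero(l['pixels']&(f['z_map']>0));P=world(f,u,v);c=np.median(P,0)
    n=np.linalg.svd(P-c,full_matrices=False)[2][2];r=np.dot(c-sz(0,12.5),gy);print('leaf ang',np.arctan2(c[2]-12.5,-r),'plane',n.round(2))
E
python3 look.py s2
```

```text
[ 488.6 -212.9  101.7] [ 0.06652764 -0.6485828  -0.92792525] 4.75
spine 0.79 [ 510. -135.   15.]
leaf_tab 0.83 [ 496. -192.  121.]
guide 0.93 [ 516. -128.    8.]
leaf ang 1.093371523200704 plane [-0.58 -0.68 -0.46]
```

View pics/s2.png

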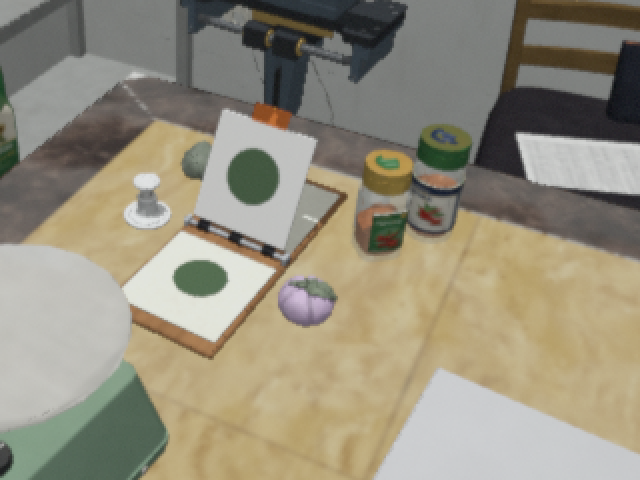

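The fingertip has raised the leaf to about 1.05 rad: the tab is at (272,115) and the guide hasn't moved. Continuing over the top and down.

```bash
cat > p2.py <<'E'
from h import *
W=[]
for th in np.arange(1.15,1.56,.1): W.append((sz(-125*np.cos(th)-15,12.5+125*np.sin(th)-20),YAW))
for th in np.arange(1.63,3.15,.1):
    r=105-10*(th-1.57)/1.57
    W.append((sz(-r*np.cos(th)-2*np.sin(th)-16,12.5+r*np.sin(th)-2*np.cos(th)),YAW))
rows(W)
E
python3 p2.py
```

```text
{"x":13,"y":0,"z":-7,"rx":0,"ry":-0,"rz":0.004}
{"x":12,"y":0,"z":-4,"rx":0,"ry":-0,"rz":0}
{"x":12,"y":0,"z":-3,"rx":0,"ry":-0,"rz":0}
{"x":12,"y":0,"z":-3,"rx":0,"ry":-0,"rz":0}
{"x":13,"y":0,"z":0,"rx":0,"ry":-0,"rz":0}
{"x":5,"y":0,"z":0,"rx":0,"ry":-0,"rz":0}
{"x":11,"y":0,"z":2,"rx":0,"ry":-0,"rz":0}
{"x":10,"y":0,"z":2,"rx":0,"ry":-0,"rz":0}
{"x":10,"y":0,"z":4,"rx":0,"ry":-0,"rz":0}
{"x":9,"y":0,"z":4,"rx":0,"ry":-0,"rz":0}
{"x":8,"y":0,"z":5,"rx":0,"ry":-0,"rz":0}
{"x":8,"y":0,"z":7,"rx":0,"ry":-0,"rz":0}
{"x":8,"y":0,"z":7,"rx":0,"ry":-0,"rz":0}
{"x":6,"y":0,"z":7,"rx":0,"ry":-0,"rz":0}
{"x":6,"y":0,"z":8,"rx":0,"ry":-0,"rz":0}
{"x":5,"y":0,"z":9,"rx":0,"ry":-0,"rz":0}
{"x":4,"y":0,"z":9,"rx":0,"ry":-0,"rz":0}
{"x":3,"y":0,"z":9,"rx":0,"ry":-0,"rz":0}
{"x":2,"y":0,"z":9,"rx":0,"ry":-0,"rz":0}
{"x":1,"y":0,"z":10,"rx":0,"ry":-0,"rz":0}
{"x":0,"y":0,"z":9,"rx":0,"ry":-0,"rz":0}
end [542. -65.  16.] [180.  -0.  70.]
```

Emit:
move_arm --plan '[{"x": 13, "y": 0, "z": -7, "rx": 0, "ry": 0, "rz": 0}, {"x": 12, "y": 0, "z": -4, "rx": 0, "ry": 0, "rz": 0}, {"x": 12, "y": 0, "z": -3, "rx": 0, "ry": 0, "rz": 0}, {"x": 12, "y": 0, "z": -3, "rx": 0, "ry": 0, "rz": 0}, {"x": 13, "y": 0, "z": 0, "rx": 0, "ry": 0, "rz": 0}, {"x": 5, "y": 0, "z": 0, "rx": 0, "ry": 0, "rz": 0}, {"x": 11, "y": 0, "z": 2, "rx": 0, "ry": 0, "rz": 0}, {"x": 10, "y": 0, "z": 2, "rx": 0, "ry": 0, "rz": 0}, {"x": 10, "y": 0, "z": 4, "rx": 0, "ry": 0, "rz": 0}]'

```text
time_s: 5.9
ee_pos: [521.2, -120.8, 108.8]
ee_rot: [180.0, -0.0, 70.2]
force: [-0.7, -0.9, 0.6]
gripper_width: 0.3
gripper_force: 0.3
```

```bash
python3 look.py s3
```

```text
[ 521.2 -120.8  108.8] [-0.69374123 -0.85906831  0.60680526] 5.9
spine 0.89 [ 509. -135.   11.]
leaf_tab 0.97 [530. -94. 127.]
guide 0.82 [ 517. -134.    8.]
leaf ang 1.9965939014507421 plane [ 0.33  0.86 -0.38]
```

View pics/s3.png

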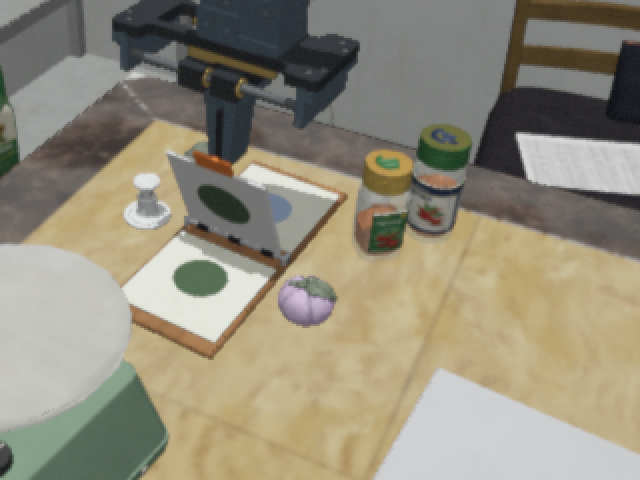

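The leaf is past upright at about 1.95 rad, with the tab at (213,163) leaning towards the scale. The guide and cakes are unmoved, so I'll follow it down.

Emit:
move_arm --plan '[{"x": 9, "y": 0, "z": 4, "rx": 0, "ry": 0, "rz": 0}, {"x": 8, "y": 0, "z": 5, "rx": 0, "ry": 0, "rz": 0}, {"x": 8, "y": 0, "z": 7, "rx": 0, "ry": 0, "rz": 0}, {"x": 8, "y": 0, "z": 7, "rx": 0, "ry": 0, "rz": 0}, {"x": 6, "y": 0, "z": 7, "rx": 0, "ry": 0, "rz": 0}, {"x": 6, "y": 0, "z": 8, "rx": 0, "ry": 0, "rz": 0}, {"x": 5, "y": 0, "z": 9, "rx": 0, "ry": 0, "rz": 0}, {"x": 4, "y": 0, "z": 9, "rx": 0, "ry": 0, "rz": 0}, {"x": 3, "y": 0, "z": 9, "rx": 0, "ry": 0, "rz": 0}]'

```text
time_s: 7.05
ee_pos: [540.1, -67.5, 43.1]
ee_rot: [-180.0, -0.0, 70.2]
force: [0.7, -0.2, 1.7]
gripper_width: 0.3
gripper_force: 0.2
```

Emit:
move_arm --plan '[{"x": 2, "y": 0, "z": 9, "rx": 0, "ry": 0, "rz": 0}, {"x": 1, "y": 0, "z": 8, "rx": 0, "ry": 0, "rz": 0}, {"x": 0, "y": 0, "z": 5, "rx": 0, "ry": 0, "rz": 0}, {"x": 0, "y": 0, "z": 3, "rx": 0, "ry": 0, "rz": 0}, {"x": 0, "y": 0, "z": 0, "rx": 0, "ry": 0, "rz": 0}]'

```text
time_s: 7.55
ee_pos: [540.8, -65.2, 18.5]
ee_rot: [-180.0, 0.0, 70.2]
force: [-0.9, -0.4, 0.4]
gripper_width: 0.3
gripper_force: 0.0
```

```bash
python3 look.py s4
```

```text
[540.8 -65.2  18.5] [-0.91337458 -0.42455034  0.44615805] 7.55
spine 0.72 [489. -14. 114.]
leaf_tab 0.73 [558. -21.  17.]
guide 0.78 [500. -13. 108.]
leaf ang 3.0942235209231903 plane [-0.    0.05 -1.  ]
```

View pics/s4.png

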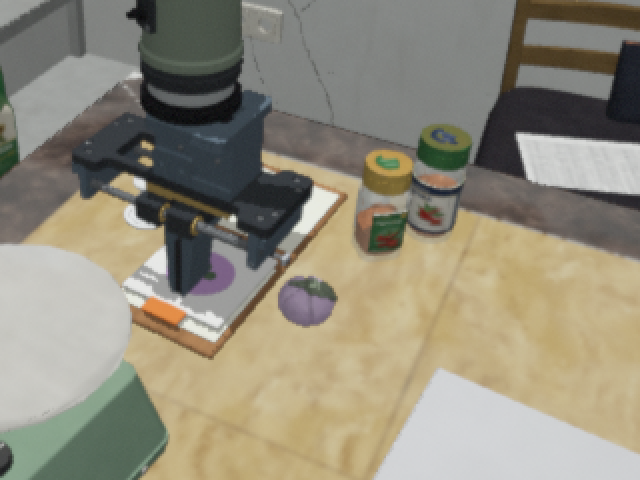

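The leaf is nearly flat, purple side up, with the tab at (165,313). There are a few millimetres left to press, so I'll use small steps and watch the force.

Emit:
move_arm --plan '[{"x": 0, "y": 0, "z": 1, "rx": 0, "ry": 0, "rz": 0}, {"x": 0, "y": 0, "z": 1, "rx": 0, "ry": 0, "rz": 0}, {"x": 0, "y": 0, "z": 1, "rx": 0, "ry": 0, "rz": 0}, {"x": 0, "y": 0, "z": 0, "rx": 0, "ry": 0, "rz": 0}]'

```text
time_s: 8.2
ee_pos: [541.1, -65.1, 15.9]
ee_rot: [-180.0, -0.0, 70.2]
force: [-0.4, -0.3, 0.4]
gripper_width: 0.4
gripper_force: 0.0
```

Emit:
move_arm --plan '[{"x": 0, "y": 0, "z": 0.5, "rx": 0, "ry": 0, "rz": 0}, {"x": 0, "y": 0, "z": 0, "rx": 0, "ry": 0, "rz": 0}]'

```text
time_s: 8.4
ee_pos: [541.1, -65.0, 15.4]
ee_rot: [-180.0, -0.0, 70.2]
force: [0.2, -0.8, 0.4]
gripper_width: 0.7
gripper_force: 0.0
```

Emit:
move_arm --plan '[{"x": 0, "y": 0, "z": 0.5, "rx": 0, "ry": 0, "rz": 0}, {"x": 0, "y": 0, "z": 0, "rx": 0, "ry": 0, "rz": 0}]'

```text
time_s: 8.6
ee_pos: [541.0, -65.1, 14.9]
ee_rot: [-180.0, -0.0, 70.2]
force: [0.6, 0.3, -0.3]
gripper_width: 0.3
gripper_force: 0.0
```

Emit:
move_arm --plan '[{"x": 0, "y": 0, "z": 0.5, "rx": 0, "ry": 0, "rz": 0}, {"x": 0, "y": 0, "z": 0, "rx": 0, "ry": 0, "rz": 0}]'

```text
time_s: 8.8
ee_pos: [541.0, -65.0, 14.7]
ee_rot: [180.0, -0.0, 70.2]
force: [-1.0, 1.0, 3.7]
gripper_width: 0.4
gripper_force: 1.9
```

Emit:
move_arm --plan '[{"x": 0, "y": 0, "z": 0.5, "rx": 0, "ry": 0, "rz": 0}, {"x": 0, "y": 0, "z": 0, "rx": 0, "ry": 0, "rz": 0}]'

```text
time_s: 9.0
ee_pos: [541.1, -65.1, 14.7]
ee_rot: [180.0, -0.0, 70.2]
force: [-2.2, -0.6, 7.3]
gripper_width: 0.9
gripper_force: 3.7
```

Emit:
move_arm --plan '[{"x": 0, "y": 0, "z": -5, "rx": 0, "ry": 0, "rz": 0}, {"x": 0, "y": 0, "z": -30, "rx": 0, "ry": 0, "rz": 0}, {"x": 0, "y": 0, "z": -45, "rx": 0, "ry": 0, "rz": 0}, {"x": 0, "y": 0, "z": -45, "rx": 0, "ry": 0, "rz": 0}, {"x": 0, "y": 0, "z": -45, "rx": 0, "ry": 0, "rz": 0}, {"x": -45, "y": 0, "z": -10, "rx": 0, "ry": 0, "rz": 0}, {"x": -45, "y": 0, "z": 0, "rx": 0, "ry": 0, "rz": 0}, {"x": -45, "y": 0, "z": 0, "rx": 0, "ry": 0, "rz": 0}, {"x": 0, "y": 0, "z": 0, "rx": 0, "ry": 0, "rz": 0}]'

```text
time_s: 9.9
ee_pos: [493.7, -196.2, 194.1]
ee_rot: [180.0, 0.1, 69.9]
force: [-0.3, 0.7, 0.1]
gripper_width: 0.3
gripper_force: 0.0
```

```bash
python3 look.py s5
python3 - <<'E'
from h import *
f=grab_frame('side')
P=[world(f,*landmark_of('side','leaf_tab')[0]['point'])]
m=masks_of('side','leaf')
v,u=np.nonzero(m[0]['pixels']&(f['z_map']>0));A=world(f,u,v);r=(A-sz(0,0))@gy
k=(r>10)&(A[:,2]<40);print(np.polyfit(r[k],A[k,2],1),r[k].max())
for n in('pumpkin_cake','green_cake','stamp'):
    for l in landmark_of('side',n)[:1]:print(n,l['point'],world(f,*l['point']).round())
E
```

```text
[ 493.7 -196.2  194.1] [-0.25992662  0.70196149  0.13319928] 9.9
spine 0.98 [ 513. -134.   13.]
leaf_tab 0.81 [557. -22.   7.]
guide 0.82 [ 514. -124.   13.]
leaf ang 3.1260867762126456 plane [-0.  0. -1.]
[-7.28486008e-03  1.38992155e+01] 126.82879583835698
pumpkin_cake [371.6, 305.5] [441. -47.  22.]
green_cake [320.2, 233.0] [ 568. -235.   18.]
stamp [289.9, 257.4] [ 610. -158.    7.]
```

View pics/s5.png

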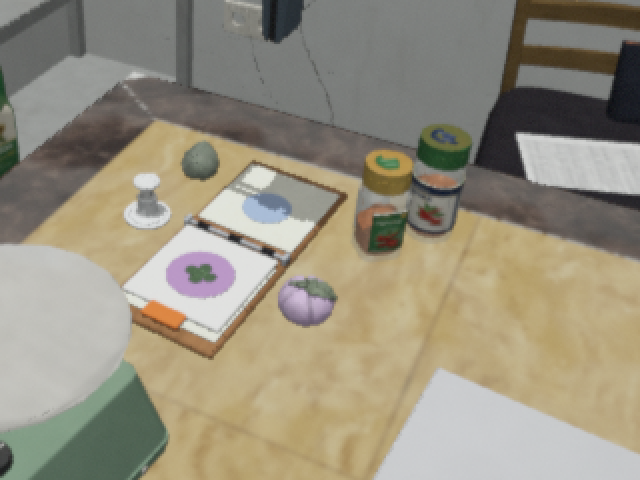

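The leaf lies flat with the purple cake picture up at (200,273). The guide, cakes and stamp are where they started, and the arm is clear.

```bash
python3 -c "from workcell import job_done; print(job_done())"
```

```text
the job is handed in; nothing more can be done
None
```

I turned the leaf flat onto the other half with the purple cake picture up, with no sign in the images that the guide, cakes or stamp moved, and handed the job in; no verdict came back.

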